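Draw up a picture frame in a turnbuckle clamp

TASK

Lay the loose half of the picture frame flat in the clamping jig, its two arms facing the arms of the half already there. Then wind the turnbuckle by its spokes until the jaws have drawn both halves together and both joints are closed, flush and snug: firmly pinched, but not so hard that the moulding is crushed, and leave it so. Leave the other things on the bench alone.

Things in the scene. Friction and masses are not known exactly. Their poses are not given: they have to be found in the camera images.
- jig: Clamping jig fixed to the bench: wooden board 310 (x) x 320 (y) x 18 mm; origin at the centre of its underside. Two blue jaw beams run along its x on top, on the +y and -y sides; the frame goes between. A turnbuckle crosses between their far (+x) ends and draws both in together, 16 mm each per turn, always symmetric about jig y = 0. Jig x points roughly away from the robot.
- bed (a point): Middle of the place for the frame: on the top of the baseboard (18 mm above the bench), at jig x = -50 mm, y = 0. Axes as the jig's.
- jaw_left: Blue beam on the jig's +y side, 22 mm wide, top 39 mm above the bench. Origin: on its inner face, on the board's top, at jig x = 0; axes as the jig's. Two cork-faced pad blocks, 34 mm wide, centred at jig x = -105 and +5 mm, stand 24 to 27 mm inward of that face (set differently each time); only they press on the frame. Between them is room for a finger. They give about 1 mm at 80 N.
- jaw_right: The same on the jig's -y side, mirrored (its pads reach toward +y). At their far ends both beams carry brackets, 104 mm above the bench, from which 10 mm threaded rods run into the turnbuckle.
- hub (a point): Centre of the brass turnbuckle body (96 mm long, hub 36 mm diameter), on its axis, 85 mm above the bench at jig x = 95 mm. Its y is the axis of turning, along the jig's y; four 10 mm steel spokes with red bands stand out along its +x, -x, +z, -z, ends 65 mm from the axis. To tighten, push the upper spoke toward the jig's +x, then the next: about 2.5 to 5.7 rad in all.
- spoke (a point): End of the turnbuckle's +z spoke, on its centre line, 60 mm from the axis; axes as the hub's. Turning free takes a steady 0.42 N m (7 N at a spoke's end); once the frame is pinched the torque rises by 0.0051 N m per newton of jaw pressure: 0.6 to 0.75 N m (10 to 12.5 N) is well snug and stays so; 1.03 N m (120 N) crushes it. A spoke pushed straight sideways can bind: follow its arc.
- half_left_rail (a point): The half already in the jig: dark wooden U with a thin brass line, 22 mm thick. This point: middle of its long rail (160 x 20 mm), half-way up. Own x along the rail; own y from the rail toward the open ends of the two arms (here toward jig -y). Arms 20 mm wide, at x = +-70 mm, ending 65 mm from this point; the rail's outer edge is 10 mm behind it.
- half_right_rail (a point): The loose half, equal to the other (about 0.2 kg), lying flat on the bench with its arms toward the jig. Same point and axes; in the jig its y must point to the jig's +y. Its rail is thin enough to be taken from above across its 20 mm width.
- half_left: The half already in the jig; origin under the rail point, on its underside.
- half_right: The loose half; origin under the rail point, on its underside.
- half_left_end_p (a point): Middle of the end face of the half's arm at its x = +70 mm.
- half_left_end_m (a point): Middle of the end face of the half's arm at its x = -70 mm.
- half_right_end_p (a point): The same for the loose half, x = +70 mm: it meets the left half's m end.
- half_right_end_m (a point): The same for the loose half, x = -70 mm: it meets the left half's p end.
- glue: White glue bottle, 48 mm diameter, 130 mm tall, by the jig's right side.
- red_pot: Small red paint pot, 44 mm diameter, 35 mm tall, on the left.
- bowl: White bowl, 120 mm diameter, on the left.
- solvent: Green glass jar, 70 mm diameter, 120 mm tall, beyond the jig.
- varnish: Amber bottle, 60 mm diameter, 110 mm tall, beyond the jig.
- brush_a: Paint brush lying on the bench, near and right.
- panel_study: Small green painted panel, 70 x 90 x 20 mm, lying on the left.
There are look-alikes about, which are no part of the job. What is shaped like the half_right but blue or green is not meant.

How it is judged:
By the outcome, as a careful person would: the job done as asked, in the order asked, and still so for the second after the job is handed in, with the robot touching nothing.
It also fails if it takes over 72 s, if anything falls off the work surface, if the arm or the gripper's body presses on something with over 40 N, if the wrist force passes 120 N, or if a joint passes its speed limit or range.

ROBOT

A 6-joint arm with a two-finger parallel gripper is mounted at the origin on the work surface. World frame = base frame: x ahead of the robot, y to its left, z up, the work surface at z = 0. Lengths are in mm, angles in rad, forces in N, time in s.
With the tool pointing down it reaches from about 400 to 825 mm from the base axis. Payload 7 kg.
Tool frame: the origin (TCP) lies at the very end of the fingers, on their centre line; the grasp point (between the pads) lies 19 mm behind it; z points along the fingers, y is the line along which they close (so a half turn about z gives the same grasp; the last joint's range is limited). The gripper opens to 88 mm and grips with 3 to 60 N. Pads are 19 mm wide; open, the fingers measure 130 mm over their backs; the gripper's body (78 mm by 193 mm) begins 47 mm behind the grasp point.
Start: joints at [1.551, 0.359, 0.012, 0, -1.224, -0.288], TCP at [204.509, 643.251, 189.461] pointing down, gripper open.
Joint ranges: [-3.07, 3.07], [-1.43, 2.12], [-1.02, 1.25], [-3.03, 1.67], [-3.05, -0], [-3.03, 3.03]. Speed limits (rad/s): [2.39, 2.39, 3.01, 3.14, 3.14, 3.14].

INTERFACE

Orientations are given as a unit quaternion [x, y, z, w].
In Python, from plant import bot gives the robot as it stands. Calls block until the motion is done:
- bot.move_ptp(position, orientation): joint-space move of the TCP to a pose.
- bot.line_to(position, velocity=150, ori=None): straight line of the TCP; ori=None keeps the orientation; velocity is the mean speed in mm/s.
- bot.move_joints(angles): joint-space move.
- bot.move_gripper(opening, force=None): finger opening in mm; force is the grip in N (None keeps the last); returns when the fingers have stopped.
- bot.pause(seconds).
- bot.solve_ik(position, orientation): joint angles nearest the present ones, or None.
- bot.read_state(): the state.
- bot.camera(name): name is "scene" or "top"; returns the picture (420x560x3 uint8, red, green, blue); there is no depth.
- bot.get_calibration(name): a dict with "fx", "fy", "cx", "cy" (pixels), "view" (4x4, takes a point from world to camera coordinates). Camera axes: x right, y up, looking along -z (the intrinsics and any distortion apply to the point x, -y, -z); pixel columns grow to the right and rows downward; lengths in mm; the calibration is good to about 2 mm. A picture is of the moment at which its call begins. get_calibration takes no time and is no camera call.
A pose or a line that the arm cannot do raises bot.Unreachable and nothing moves.
- bot.close_job(): hands the job in; it is judged then, once.
The state is a dict: "t": time; "joint_pos": joint angles; "qvel": joint speeds; "tau": joint torques, N m; "tcp_pos": TCP position; "eef_rot": TCP orientation; "contact_force": force on the tool from outside, world axes, zero at the start; "moment": the same for the moment, N m; "width": finger opening in mm; "finger_force": force on a finger pad.
Only numpy, scipy, OpenCV 4.12 (cv2) and the standard library are available. Lean on these libraries where they do the work, as an engineer would, in place of code of your own. Each camera call takes 0.05 s, during which the arm holds its last target. There are 200 camera calls.

## Working session

There is one attempt and no reset: what is moved stays moved. The work goes in short steps, each a Python script; the robot and the scene stay as the last script left them, time stands still between calls to the robot, and variables do not carry over. Pictures are saved under pics/ and viewed, at most 10 in all, crops included, and the job is handed in when it is done.

```bash
ls; mkdir -p pics
python3 - <<'E'
from plant import bot
import cv2
for n in("scene","top"):
    im=bot.camera(n); cv2.imwrite(f"pics/{n}0.png",im[:,:,::-1]); c=bot.get_calibration(n); print(n,c)
E
python3 -c "
import cv2
for n in('scene','top'):
    cv2.imwrite(f'pics/{n}0b.png',cv2.resize(cv2.imread(f'pics/{n}0.png'),(800,600),interpolation=cv2.INTER_CUBIC))"
```

```text
pics
scene {'fx': 446.23324283519935, 'fy': 446.23324283519935, 'cx': 286.65878745106306, 'cy': 207.38115724120232, 'view': array([[-6.13554854e-01,  7.89634114e-01,  5.32980841e-03,
         3.41957718e+02],
       [-5.73202004e-01, -4.50006718e-01,  6.84787132e-01,
         2.08996269e+02],
       [ 5.43129730e-01,  4.17099412e-01,  7.28723663e-01,
        -1.72026913e+03],
       [ 0.00000000e+00,  0.00000000e+00,  0.00000000e+00,
         1.00000000e+00]])}
top {'fx': 463.32042178004906, 'fy': 463.32042178004906, 'cx': 279.35773270574674, 'cy': 206.2664286651806, 'view': array([[-1.38845265e-02, -9.99816668e-01,  1.31852605e-02,
        -2.60613005e+01],
       [ 9.80668565e-01, -1.10422130e-02,  1.95364366e-01,
        -5.26036538e+02],
       [-1.95182955e-01,  1.56429122e-02,  9.80642092e-01,
        -1.61412762e+03],
       [ 0.00000000e+00,  0.00000000e+00,  0.00000000e+00,
         1.00000000e+00]])}
```

View pics/top0b.png

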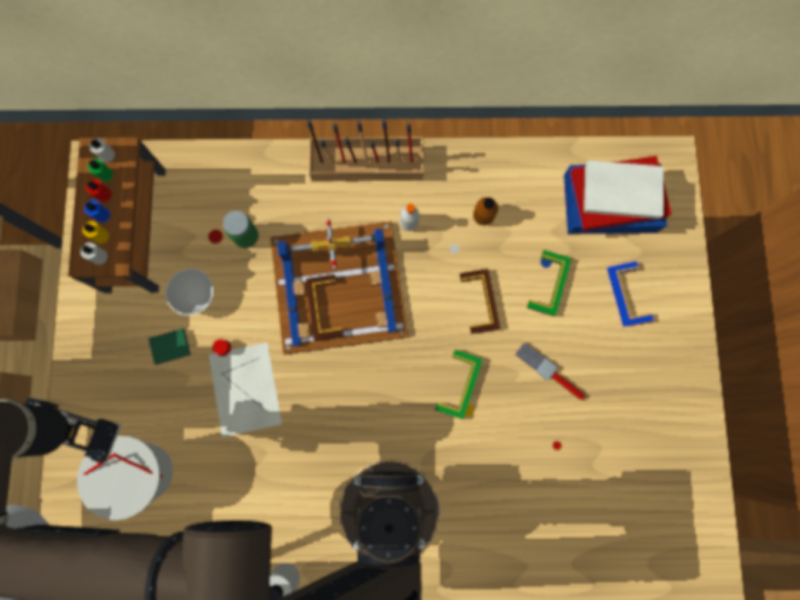

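View pics/scene0b.png

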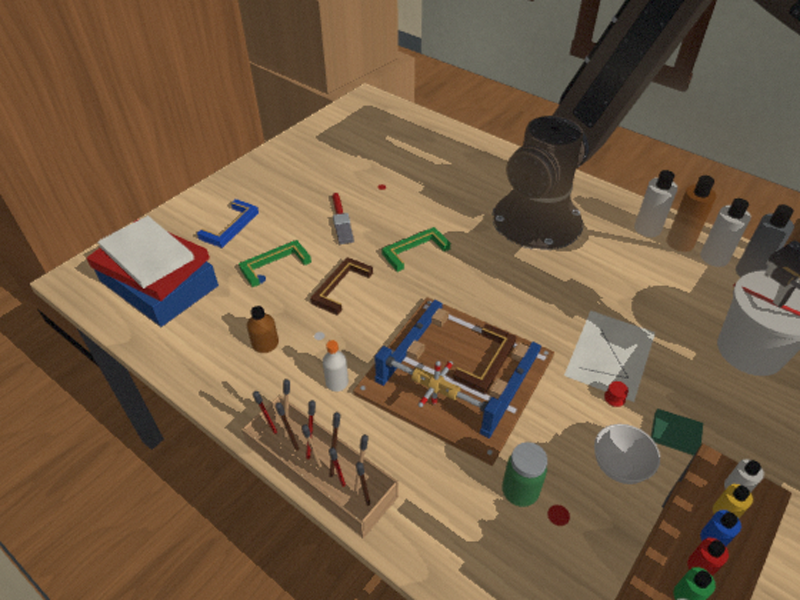

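The top view shows the jig at about (340,288) of 800x600 and the brown loose half at about (483,300). I'll enlarge both.

```bash
cat > h.py <<'E'
import numpy as np, cv2
from plant import bot
from scipy.spatial.transform import Rotation as R
def ray(cam,u,v):
    c=bot.get_calibration(cam); V=c["view"]
    d=np.array([(u-c["cx"])/c["fx"],-(v-c["cy"])/c["fy"],-1.])
    return -V[:3,:3].T@V[:3,3], V[:3,:3].T@d
def at(cam,u,v,z):
    o,d=ray(cam,u,v); return o+d*(z-o[2])/d[2]
def proj(cam,p):
    c=bot.get_calibration(cam); V=c["view"]; q=V[:3,:3]@np.array(p,float)+V[:3,3]
    return np.array([c["cx"]+c["fx"]*q[0]/-q[2], c["cy"]-c["fy"]*q[1]/-q[2]])
def crop(cam,x0,y0,w,h,s,name,im=None):
    im=bot.camera(cam) if im is None else im
    o=cv2.resize(np.ascontiguousarray(im[y0:y0+h,x0:x0+w,::-1]),None,fx=s,fy=s,interpolation=cv2.INTER_CUBIC)
    st=10
    for x in range(x0-x0%st+st,x0+w,st): cv2.putText(o,str(x),(int((x-x0+.5)*s),9),0,.33,(0,0,0),1); cv2.line(o,(int((x-x0+.5)*s),10),(int((x-x0+.5)*s),16),(0,0,0),1)
    for y in range(y0-y0%st+st,y0+h,st): cv2.putText(o,str(y),(0,int((y-y0+.5)*s)+4),0,.33,(0,0,0),1); cv2.line(o,(24,int((y-y0+.5)*s)),(30,int((y-y0+.5)*s)),(0,0,0),1)
    cv2.imwrite(f"pics/{name}.png",o)
def downq(yaw): # tool down, tool x... y axis (closing) at world angle yaw
    z=np.array([0,0,-1.]); y=np.array([np.cos(yaw),np.sin(yaw),0]); x=np.cross(y,z)
    return R.from_matrix(np.c_[x,y,z]).as_quat()
E
python3 -c "
from h import *
im=cv2.imread('pics/top0.png')[:,:,::-1]
crop('top',185,145,105,105,5.7,'c1',im)
crop('top',285,180,80,60,9,'c2',im)"
```

```text
(no output)
```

View pics/c1.png

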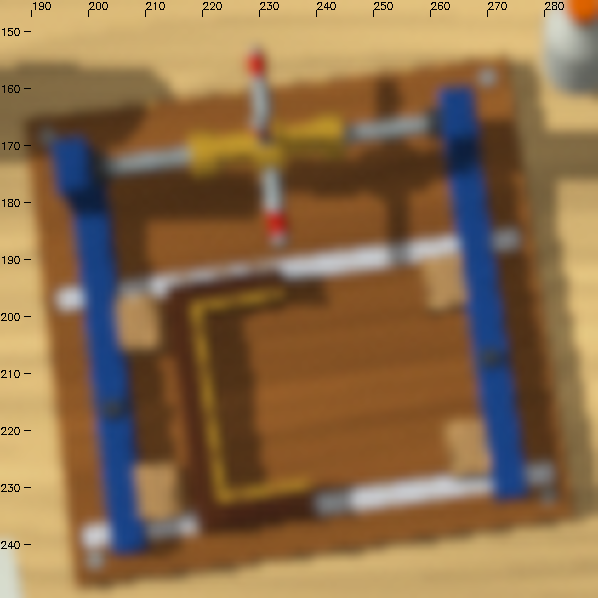

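View pics/c2.png

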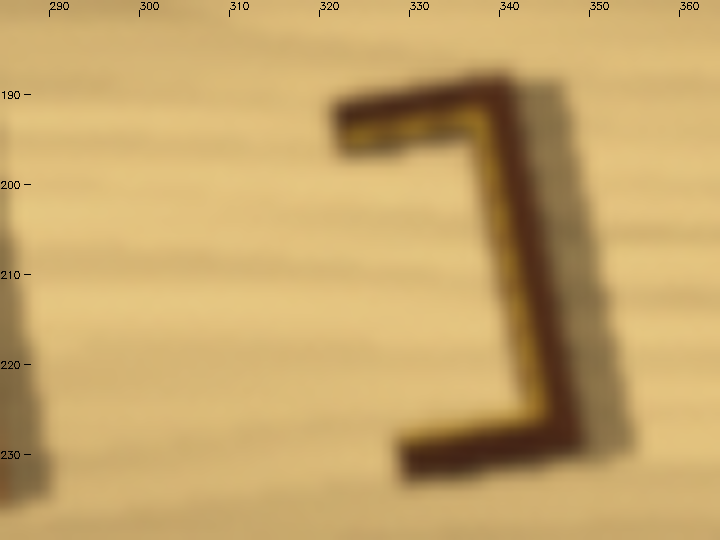

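The left crop shows the jig: board corners at about (189,166), (274,155), (285,235) and (199,248) px, with the left half's brass line between x=217 and 238. The right crop shows the loose half, with outer corners at about (341,187.5) and (349,229.7) px. Next I'll fit their poses.

```bash
cat >> h.py <<'E'
from scipy.optimize import least_squares
def fit(pairs,x0,cam="top"):
    # pairs: (local xyz),(u,v); solve planar pose x,y,yaw
    def T(p,l): c,s=np.cos(p[2]),np.sin(p[2]); return [p[0]+c*l[0]-s*l[1],p[1]+s*l[0]+c*l[1],l[2]]
    f=lambda p: np.concatenate([proj(cam,T(p,l))-np.array(m) for l,m in pairs])
    r=least_squares(f,x0,x_scale=[10,10,.05]); return r.x,r.fun.reshape(-1,2).round(2)
E
python3 - <<'E'
from h import *
im=cv2.imread('pics/top0.png')[:,:,::-1]
g=lambda x,y:(x/5.7+185-.5,y/5.7+145-.5)
k=lambda x,y:(x/9+285-.5,y/9+180-.5)
# top-surface corners (jig x away from robot=up, y left)
j=[((155,160,18),g(25,122)),((155,-160,18),g(507,57)),((-155,-160,18),g(570,515)),((-155,160,18),g(78,588))]
J,res=fit(j,[650,100,.1]); print("jig",J,res.tolist())
Jp=lambda x,y,z=18:(J[0]+np.cos(J[2])*x-np.sin(J[2])*y,J[1]+np.sin(J[2])*x+np.cos(J[2])*y,z)
def loc(p): d=np.array(p[:2])-J[:2]; c,s=np.cos(J[2]),np.sin(J[2]); return np.round([c*d[0]+s*d[1],-s*d[0]+c*d[1]],1)
# left-half outer corners: top z=40; left/right, far/near
for n,p,z in [("LH far outer",(165,290),40),("LH near outer",(200,525),40),("LH far tip brass",(283,292),40),("LH near tip brass",(312,485),40),
  ("padLf",(160,322),40),("padLn",(180,490),40),("padRf",(424,280),39),("padRn",(446,447),39),("beamLmid in",(112,330),39),("beamRmid in",(463,310),39),
  ("spoke +x end",(255,50),85),("spoke -x end",(278,240),85),("hub",(268,147),103)]:
    w=at("top",*g(*p),z); print(n,w.round(1),loc(w))
r=[((-80,-10,22),k(580,452)),((80,-10,22),k(512,72)),((80,65,22),k(335,100)),((-60,65,22),k(398,435))]
H,res=fit(r,[650,-150,.1]); print("half",H,res.tolist())
print(loc(H))
np.save("J.npy",J);np.save("H.npy",H)
for n,p,z in [("glue",(410,218),100),("half",(483,300),22)]: w=at("top",p[0]*.7,p[1]*.7,z);print(n,w.round(),loc(w))
E
```

```text
jig [5.57819627e+02 1.24654116e+02 1.29721582e-01] [[-0.42, -0.32], [0.04, -0.35], [1.01, 0.46], [-0.63, 0.13]]
LH far outer [571.1 206.   40. ] [23.7 79. ]
LH near outer [420. 182.  40.] [-129.2   74.7]
LH far tip brass [569.  130.9  40. ] [11.9  4.7]
LH near tip brass [444.5 112.1  40. ] [-114.     2.2]
padLf [550.3 208.9  40. ] [ 3.4 84.5]
padLn [442.3 194.8  40. ] [-105.5   84.5]
padRf [576.1  41.   39. ] [  7.3 -85.3]
padRn [467.9  27.7  39. ] [-101.7  -84.5]
beamLmid in [545.6 239.4  39. ] [  2.8 115.4]
beamRmid in [556.2  16.3  39. ] [ -15.6 -107.3]
spoke +x end [715.7 145.6  85. ] [159.2   0.4]
spoke -x end [592.1 130.4  85. ] [34.7  1.3]
hub [647.1 135.4 103. ] [89.9 -0.9]
half [ 5.19066055e+02 -2.65474364e+02  1.43566749e-01] [[0.57, 0.16], [0.09, 0.04], [-0.19, -0.03], [-0.48, -0.17]]
[ -88.9 -381.8]
glue [711. -62. 100.] [ 128.1 -204.9]
half [ 515. -248.   22.] [ -90.4 -364.1]
```

```bash
cat >> h.py <<'E'
def J2w(x,y,z):
    J=np.load("J.npy"); c,s=np.cos(J[2]),np.sin(J[2]); return [J[0]+c*x-s*y,J[1]+s*x+c*y,z]
def st(): 
    s=bot.read_state(); print("t",round(s["t"],2),"tcp",np.round(s["tcp_pos"],1),"F",np.round(s["contact_force"],1),"w",round(s["width"],1),"ff",s["finger_force"],"q",np.round(s["joint_pos"],2)); return s
E
python3 - <<'E'
from h import *
J=np.load("J.npy");H=np.load("H.npy")
c=[]
for a in(np.pi/2,-np.pi/2):
    q=bot.solve_ik([H[0],H[1],260],downq(H[2]+a)); q2=bot.solve_ik(J2w(-50,-70,120),downq(J[2]+a)); print(a,np.round(q,2),np.round(q2,2)); c.append((max(abs(q[5]),abs(q2[5])),a))
a=min(c)[1]; np.save("a.npy",a)
# hub tilt reach check: tool yaw closing along jig y, tilt th about jig y
for al in(np.pi/2,-np.pi/2):
  for th in np.radians([-50,-30,0,30,50]):
    r=37;t=-15
    x=95+r*np.sin(th)+t*np.cos(th); z=85+r*np.cos(th)-t*np.sin(th)
    yj=np.array([-np.sin(J[2]),np.cos(J[2]),0])
    o=(R.from_rotvec(yj*th)*R.from_quat(downq(J[2]+al))).as_quat()
    q=bot.solve_ik(J2w(x,0,z),o); print(al,round(th,2),None if q is None else np.round(q,2))
bot.move_gripper(50,25)
bot.move_ptp([H[0],H[1],230],downq(H[2]+a)); st()
bot.line_to([H[0],H[1],60],200); bot.line_to([H[0],H[1],5],80); s=st()
bot.move_gripper(0,25); s=st()
bot.line_to([s["tcp_pos"][0],s["tcp_pos"][1],120],150); st()
E
```

```text
1.5707963267948966 [-0.14  0.17 -0.08  0.   -1.32 -1.29] [ 0.47  0.16 -0.43  0.   -0.98 -1.91]
-1.5707963267948966 [-0.14  0.17 -0.08  0.   -1.32  1.85] [ 0.47  0.16 -0.43  0.   -0.98  1.23]
1.5707963267948966 -0.87 None
1.5707963267948966 -0.52 None
1.5707963267948966 0.0 [ 0.51  0.37 -0.13  0.   -1.07 -1.95]
1.5707963267948966 0.52 [ 0.41  0.77  0.5  -0.14 -1.81 -1.85]
1.5707963267948966 0.87 [ 0.37  1.08  0.96 -0.25 -2.3  -1.89]
-1.5707963267948966 -0.87 None
-1.5707963267948966 -0.52 None
-1.5707963267948966 0.0 [ 0.51  0.37 -0.13  0.   -1.07  1.19]
-1.5707963267948966 0.52 [ 0.41  0.77  0.5  -0.14 -1.81  1.3 ]
-1.5707963267948966 0.87 [ 0.37  1.08  0.96 -0.25 -2.3   1.25]
t 4.28 tcp [ 519.4 -265.   229.9] F [ 0.3  0.2 -0.2] w 49.7 ff 0.0 q [-0.14  0.18 -0.13 -0.   -1.25  1.85]
t 6.12 tcp [ 519.5 -265.6    5.3] F [0.7 0.1 0.4] w 49.7 ff 0.0 q [-0.14  0.39 -0.41  0.   -0.76  1.85]
t 7.08 tcp [ 519.1 -265.5    5. ] F [ 0.8 -0.9  0.1] w 0.4 ff 0.0 q [-0.14  0.39 -0.41  0.   -0.76  1.85]
t 7.99 tcp [ 518.4 -265.2  119.1] F [ 0.5 -0.  -0.8] w 0.3 ff 0.0 q [-0.14  0.26 -0.29 -0.   -1.01  1.85]
```

The gripper closed on nothing, so I'll look.

Run:
```python
from h import *
print(bot.read_state()["eef_rot"], at("top",344.5,208.4,22))
im=bot.camera("top"); im2=bot.camera("scene")
a=np.ascontiguousarray(im[150:330,240:480]); b=np.ascontiguousarray(im2[120:300,180:420])
o=np.hstack([cv2.resize(x,(400,300),interpolation=cv2.INTER_CUBIC) for x in(a,b)])
cv2.imwrite("pics/p3.png",o[:,:,::-1])
```

```text
[ 9.97432576e-01  7.16082310e-02 -6.41106982e-04 -3.25478566e-04] [ 520.98649962 -271.86081451   22.        ]
```

View pics/p3.png

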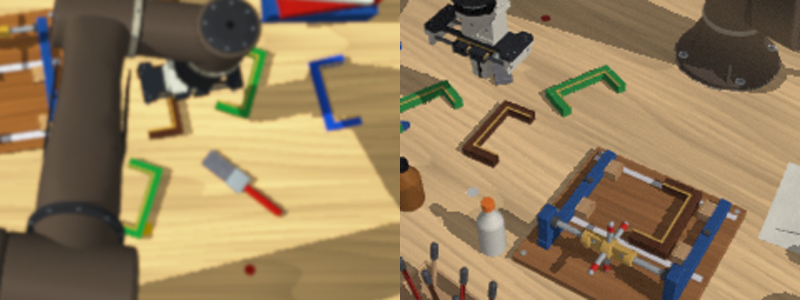

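Run:
```python
from h import *
s=bot.read_state(); print(s["tcp_pos"])
for c in("top","scene"): print(c,proj(c,s["tcp_pos"]),proj(c,[519,-265,22]),proj(c,[519,-265,0]), [ (n,np.round(proj(c,J2w(*l)),1)) for n,l in (("hub",(95,0,85)),("padRn",(-105,-85,39)))], -bot.get_calibration(c)["view"][:3,:3].T@bot.get_calibration(c)["view"][:3,3])
print(at("scene",249,187,22))
im=bot.camera("scene"); o=cv2.resize(np.ascontiguousarray(im[100:250,180:380,::-1]),(800,600),interpolation=cv2.INTER_CUBIC); cv2.imwrite("pics/p4.png",o)
```

```text
[ 518.26101862 -265.26566202  118.69096893]
top [346.8525456  203.86090481] [342.65480164 208.9528568 ] [341.78250544 210.07720646] [('hub', array([231.5, 170.3])), ('padRn', array([263. , 223.8]))] [ 200.45544867   -6.6154734  1685.99390879]
scene [230.27350361 173.04213217] [232.62554358 194.04219267] [233.15102926 198.52048188] [('hub', array([304.7, 267.6])), ('padRn', array([311.1, 220.7]))] [1263.93620467  541.55148734 1108.66029367]
[ 458.11504497 -243.65691789   22.        ]
```

View pics/p4.png

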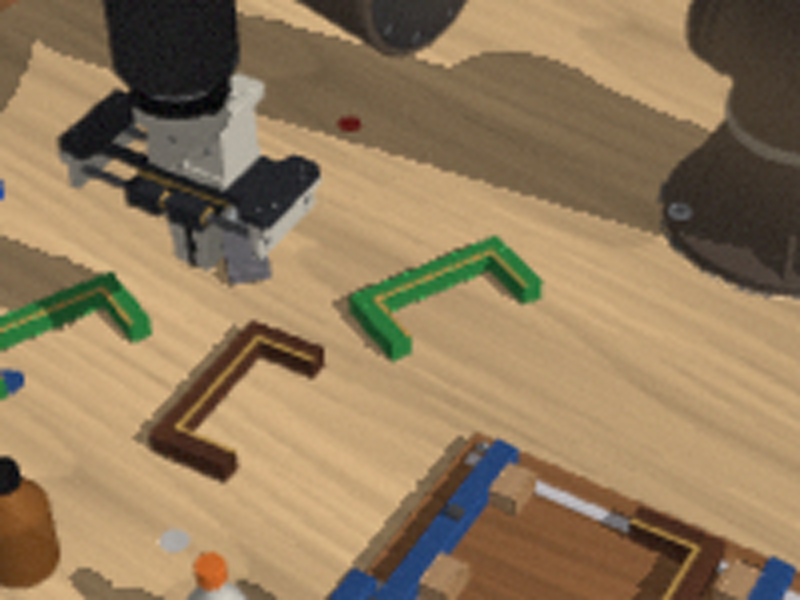

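Run:
```python
from h import *
s=bot.read_state(); p=np.array(s["tcp_pos"]); M=R.from_quat(s["eef_rot"]).as_matrix()
print("base",proj("scene",[0,0,0]),proj("top",[0,0,0]),proj("top",[0,0,100]))
def tile(im,cam,p,w,h,s):
    c=proj(cam,p); x0,y0=int(c[0]-w/2),int(c[1]-h/2); x0=max(x0,0);y0=max(y0,0)
    o=cv2.resize(np.ascontiguousarray(im[y0:y0+h,x0:x0+w,::-1]),(int(w*s),int(h*s)),interpolation=cv2.INTER_CUBIC)
    for k,col in ((0,(0,0,255)),(-66,(255,0,255)),(-150,(0,255,0))):
        u=(proj(cam,p+M[:,2]*k)+.5-[x0,y0])*s; cv2.drawMarker(o,(int(u[0]),int(u[1])),col,0,14,1)
    print(cam,x0,y0); return o
a=tile(bot.camera("scene"),"scene",p,80,100,5); b=tile(bot.camera("top"),"top",p,80,100,5)
s0=p; im=cv2.imread("pics/scene0.png")[:,:,::-1]
cv2.imwrite("pics/p5.png",np.hstack([a,b]))
```

```text
base [375.36171131 153.16808007] [271.87707716 357.26035702] [271.79615408 361.05668248]
scene 190 123
top 306 153
```

View pics/p5.png

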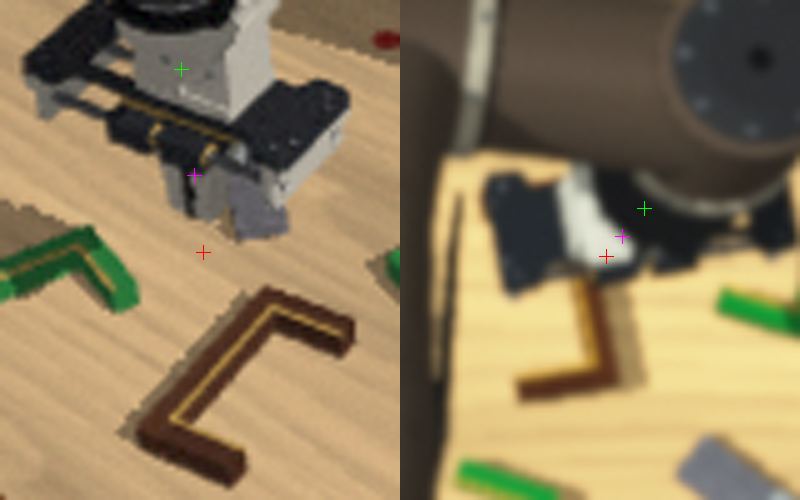

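The scene crop shows the fingertips at about (230,230) in the crop, higher than the predicted TCP at (203,252). The tool may really sit higher than the state says, so I'll check by touching bare bench.

Run:
```python
from h import *
H=np.load("H.npy"); c,s=np.cos(H[2]),np.sin(H[2])
x,y=H[0]-s*45,H[1]+c*45
print(bot.read_state()["t"])
bot.line_to([x,y,30],150)
z=30
b=np.array(bot.read_state()["contact_force"])
while z>-45:
    z-=2.5
    try: bot.line_to([x,y,z],60)
    except Exception as e: print(e); break
    f=np.array(bot.read_state()["contact_force"])
    if abs(f[2]-b[2])>5: break
st()
im=bot.camera("scene");p=np.array(bot.read_state()["tcp_pos"])
x0,y0=190,140; o=cv2.resize(np.ascontiguousarray(im[y0:y0+90,x0:x0+110,::-1]),None,fx=7,fy=6.6,interpolation=cv2.INTER_CUBIC)
u=proj("scene",p)+.5-[x0,y0]; cv2.drawMarker(o,(int(u[0]*7),int(u[1]*6.6)),(0,0,255),0,14,1); cv2.imwrite("pics/p6.png",o)
```

```text
8.2417
t 15.81 tcp [ 513.1 -221.   -36.8] F [-1.1  0.7  8. ] w 0.4 ff 3.874081161993672 q [-0.06  0.42 -0.5   0.   -0.65  1.77]
```

View pics/p6.png

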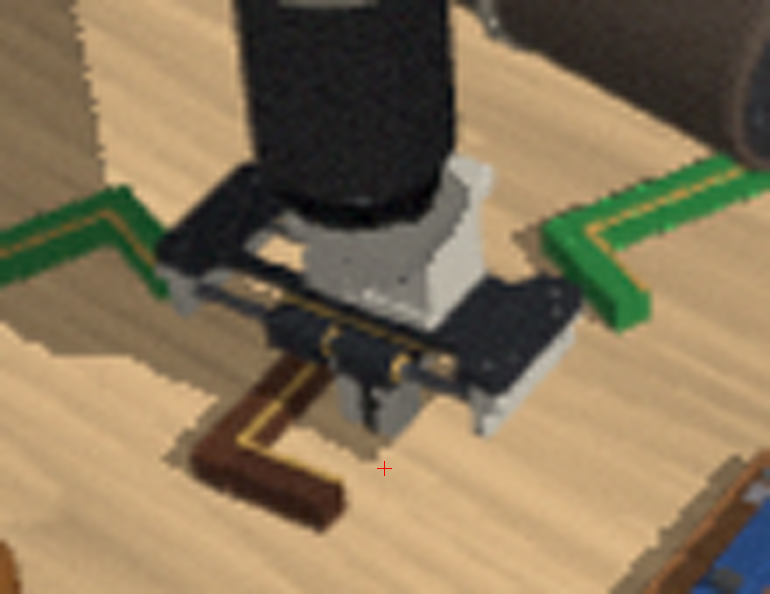

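The picture confirms it: the fingertips touch the bench at about (382,432) in the crop, while the reported TCP marker is below at (384,468). So contact comes at reported z of about -36. Next I'll see what that implies in xy and in tool length.

Run:
```python
from h import *
px=lambda x,y:(190+x/7-.5,140+y/6.6-.5)
print("tip",at("scene",*px(385,436),0))
for z in(20,30,40,50,66,80): print(z,(proj("scene",[513+25,-221+100,z])-[189.5,139.5])*[7,6.6],(proj("scene",[513-53,-221+90,z])-[189.5,139.5])*[7,6.6],(proj("scene",[513+53,-221-90,z])-[189.5,139.5])*[7,6.6])
s=bot.read_state(); p=np.array(s["tcp_pos"])
# find free z: step up
for dz in range(0,10):
    bot.line_to([p[0],p[1],-36.8+dz],30); print(dz,np.round(bot.read_state()["contact_force"],1), round(bot.read_state()["tcp_pos"][2],1))
    if bot.read_state()["contact_force"][2]<1.0: break
```

```text
tip [ 519.92648763 -211.67046361    0.        ]
20 [501.79088459 510.86279895] [589.92190228 412.97807256] [167.44375145 374.36452761]
30 [501.01309765 497.33199399] [589.59543418 399.39161885] [165.09653307 360.74944286]
40 [500.22748957 483.66512836] [589.26578535 385.67279488] [162.7267107  347.00324327]
50 [499.43394179 469.86013942] [588.9329091  371.81965668] [160.33395624 333.1240257 ]
66 [498.14744791 447.47959167] [588.39347481 349.37029971] [156.45701309 310.63574342]
80 [497.00443813 427.59517145] [587.91443474 329.43433763] [153.01472276 290.66867313]
0 [-0.4  0.7  2.8] -36.8
1 [0.1 0.6 0.5] -35.9
```

The body height in the picture agrees with the given tool dimensions, so the arm's reported z is about 36 mm too low here. I'll pick with that correction, then probe the offset at the jig by gentle contact.

Run:
```python
from h import *
H=np.load("H.npy");a=float(np.load("a.npy"))
s=bot.read_state();p=s["tcp_pos"]
bot.line_to([p[0],p[1],10],200)
bot.move_gripper(60,25)
bot.line_to([H[0],H[1],10],200,downq(H[2]+a)); bot.line_to([H[0],H[1],-20],150);bot.line_to([H[0],H[1],-32],50); st()
bot.move_gripper(0,25); s=st()
bot.line_to([H[0],H[1],60],150); st()
```

```text
t 18.95 tcp [ 518.9 -265.4  -32.1] F [-0.7 -0.9  0.1] w 60.3 ff 0.0 q [-0.14  0.44 -0.44  0.   -0.68  1.85]
t 19.68 tcp [ 519.1 -265.5  -31.9] F [-0.2 -0.8  0.6] w 20.0 ff 24.962233006954193 q [-0.14  0.44 -0.44  0.   -0.68  1.85]
t 20.44 tcp [ 518.2 -265.1   59.1] F [-0.4 -1.  -2.3] w 19.7 ff 24.961981773376465 q [-0.14  0.33 -0.36 -0.   -0.88  1.85]
```

Held, at 20 mm width. Next I'll refine the poses of both halves by fitting a rendered model to the first picture (numbers only).

```bash
cat > fitu.py <<'E'
from h import *
from scipy.optimize import minimize
def U(o=0,tip=65):  # outline; o>0: inner U strip
    return np.array([(-80,-10),(80,-10),(80,tip),(60,tip),(60,10),(-60,10),(-60,tip),(-80,tip)],float)
def strip(d,w):
    a=60+d-w/2;b=60+d+w/2; ya=10-d+w/2; yb=10-d-w/2
    return np.array([(-b,yb),(b,yb),(b,65),(a,65),(a,ya),(-a,ya),(-a,65),(-b,65)],float)
def fitU(im,p0,z0,flip,cam="top",fixed=None,S=6):
    # flip: yaw + pi (left half)
    c=proj(cam,[*p0[:2],z0+22]); W=64; x0,y0=(c-W/2).astype(int); img=im[y0:y0+W,x0:x0+W].astype(float)
    def P(poly,x,y,a,z,sh=(0,0)):
        w=poly@np.array([[np.cos(a),np.sin(a)],[-np.sin(a),np.cos(a)]])+[x+sh[0],y+sh[1]]
        return np.round((np.array([proj(cam,[*q,z]) for q in w])+.5-[x0,y0])*S*16-8).astype(np.int32)
    dil=None
    def lab(q):
        x,y,a,d,w,sx,sy=q; a=a+(np.pi if flip else 0); L=np.zeros((W*S,W*S),np.uint8); F=lambda poly,v: cv2.fillPoly(L,[poly],v,shift=4)
        for k in np.linspace(0,1,5): F(P(U(),x,y,a,z0,(sx*k,sy*k)),3)
        for z in(0,5,11,17): F(P(U(),x,y,a,z0+z),4)
        F(P(U(),x,y,a,z0+22),1); F(P(strip(d,w),x,y,a,z0+22),2); return L
    def cost(q,full=False):
        nonlocal dil
        L=lab(q)
        A=np.stack([cv2.GaussianBlur(cv2.resize((L==k).astype(np.float32),(W,W),interpolation=cv2.INTER_AREA),(0,0),.6) for k in range(5)],-1)
        m=dil; a=A[m]; b=img[m]; X=np.linalg.lstsq(a,b,rcond=None)[0]; r=(a@X-b)
        if full: return X.round(),np.sqrt((r**2).mean())
        return np.abs(r).clip(0,60).mean()
    q=np.array([*p0,5.,3.,2.,-17.]) if fixed is None else np.array([*p0,*fixed])
    best=None
    for rep in range(3):
        dil=cv2.dilate(((cv2.resize((lab(q)>0).astype(np.float32),(W,W),interpolation=cv2.INTER_AREA))>.2).astype(np.uint8) ,np.ones((5,5)))>0
        n=3 if fixed is not None else 7
        f=lambda v: cost(np.r_[v,q[n:]])
        sx=np.vstack([q[:n]]+[q[:n]+np.eye(n)[i]*[6,6,.06,1.5,1,5,5][i]/(1+rep) for i in range(n)])
        r=minimize(f,q[:n],method="Nelder-Mead",options=dict(initial_simplex=sx,maxfev=500,xatol=.02,fatol=1e-4)); q=np.r_[r.x,q[n:]]
    return q,r.fun,cost(q,True)
E
python3 - <<'E'
from fitu import *
im=cv2.imread("pics/top0.png")[:,:,::-1]
H=np.load("H.npy");J=np.load("J.npy")
q,c,x=fitU(im,H,0,False); print("R",q.round(3),c,x)
L0=J2w(-52,67,0)[:2]
for fx in (q[3:],):
    l,c,x=fitU(im,[*L0,J[2]],18,True,fixed=fx); print("L",l.round(3),c,x)
l2,c,x=fitU(im,[*L0,J[2]],18,True); print("Lfree",l2.round(3),c,x)
for n,v in(("R",q),("L",l),("L2",l2)):
    d=v[:2]-J[:2];cc,s=np.cos(J[2]),np.sin(J[2]);print(n,"in jig",cc*d[0]+s*d[1],-s*d[0]+cc*d[1],v[2]-J[2])
np.save("HR.npy",q);np.save("HL.npy",l)
E
```

```text
Traceback (most recent call last):
  File "fitu.py", line 34, in fitU
    r=minimize(f,q[:n],method="Nelder-Mead",options=dict(initial_simplex=sx,maxfev=500,xatol=.02,fatol=1e-4)); q=np.r_[r.x,q[n:]]
  File "fitu.py", line 32, in <lambda>
    f=lambda v: cost(np.r_[v,q[n:]])
                ~~~~^^^^^^^^^^^^^^^^
  File "fitu.py", line 22, in cost
    L=lab(q)
  File "fitu.py", line 17, in lab
    for k in np.linspace(0,1,5): F(P(U(),x,y,a,z0,(sx*k,sy*k)),3)
                                   ~^^^^^^^^^^^^^^^^^^^^^^^^^^
  File "fitu.py", line 13, in P
    return np.round((np.array([proj(cam,[*q,z]) for q in w])+.5-[x0,y0])*S*16-8).astype(np.int32)
                               ~~~~^^^^^^^^^^^^
  File "h.py", line 11, in proj
    c=bot.get_calibration(cam); V=c["view"]; q=V[:3,:3]@np.array(p,float)+V[:3,3]
ValueError: time passes only in moves, steps and waits
```

```bash
sed -i 's/bot.get_calibration(cam)/cal(cam)/; ' h.py; sed -i '3a import functools\n@functools.lru_cache(None)\ndef cal(n): return bot.get_calibration(n)' h.py
cat > runfit.py <<'E'
from fitu import *
im=cv2.imread("pics/top0.png")[:,:,::-1]
H=np.load("H.npy");J=np.load("J.npy")
q,c,x=fitU(im,H,0,False); print("R",q.round(3),c,x)
L0=J2w(-52,67,0)[:2]
l,c,x=fitU(im,[*L0,J[2]],18,True,fixed=q[3:]); print("L",l.round(3),c,x)
l2,c,x=fitU(im,[*L0,J[2]],18,True); print("Lfree",l2.round(3),c,x)
for n,v in(("R",q),("L",l),("L2",l2)):
    d=v[:2]-J[:2];cc,s=np.cos(J[2]),np.sin(J[2]);print(n,"in jig",cc*d[0]+s*d[1],-s*d[0]+cc*d[1],v[2]-J[2])
np.save("HR.npy",q);np.save("HL.npy",l)
E
time python3 runfit.py
```

```text
R [ 5.19059e+02 -2.66274e+02  1.55000e-01  3.78800e+00  5.63100e+00
  1.11500e+00 -2.30920e+01] 4.937535812084825 (array([[215., 181., 116.],
       [ 79.,  47.,  26.],
       [138.,  99.,  32.],
       [138., 114.,  72.],
       [159., 128.,  74.]]), np.float64(6.434748110381932))
L [ 4.95392e+02  1.84306e+02  1.47000e-01  3.78800e+00  5.63100e+00
  1.11500e+00 -2.30920e+01] 13.875443242839877 (array([[138.,  98.,  63.],
       [ 78.,  46.,  29.],
       [137.,  99.,  30.],
       [ 89.,  60.,  34.],
       [ 87.,  55.,  17.]]), np.float64(23.22109831898782))
Lfree [ 4.96449e+02  1.86540e+02  1.40000e-01  1.53700e+00  6.21600e+00
 -3.91000e-01 -2.75020e+01] 13.578345886104445 (array([[140., 101.,  65.],
       [ 82.,  49.,  31.],
       [139., 101.,  28.],
       [ 90.,  61.,  34.],
       [ 65.,  36.,  15.]]), np.float64(23.021683413040957))
R in jig -89.00458140158469 -382.62928493411295 0.025273775398511472
L in jig -54.187049933066035 67.22583149013863 0.017107911036460227
L2 in jig -52.84990343345547 69.30425192731933 0.010074460783315725
real	0m5.861s
user	0m6.369s
sys	0m0.116s
```

Run:
```python
from fitu import *
a=float(np.load("a.npy")); T=np.array([515.6,48.4]); yaw=.146
bot.line_to([518,-265,90],150)
bot.move_ptp([*T,90],downq(yaw+a)); bot.line_to([*T,38],120); st()
for cam in("top","scene"):
    im=bot.camera(cam); cv2.imwrite(f"pics/hov_{cam}.png",im[:,:,::-1])
    q=np.load("HR.npy")
    for z0 in(60,70,80):
        r,c,x=fitU(im,[*T,yaw],z0,False,cam=cam,fixed=[*q[3:5],1,-23]); print(cam,z0,r[:3].round(3),round(c,2),x[1])
a_=cv2.imread("pics/hov_scene.png"); b=cv2.imread("pics/hov_top.png")
cr=lambda i,c:cv2.resize(i[int(c[1])-50:int(c[1])+50,int(c[0])-40:int(c[0])+40],(400,500),interpolation=cv2.INTER_CUBIC)
cv2.imwrite("pics/p7.png",np.hstack([cr(a_,proj("scene",[515,100,60])),cr(b,proj("top",[515,100,60]))])); print(proj("scene",[515,100,60]),proj("top",[515,100,60]))
```

```text
t 22.57 tcp [516.   47.8  38.2] F [-0.7 -0.8 -2.2] w 19.9 ff 24.962085485458374 q [ 0.47  0.26 -0.53  0.   -0.79  1.24]
top 60 [5.20338e+02 3.04680e+01 3.21000e-01] 22.86 32.951513023089746
top 70 [5.18166e+02 3.82330e+01 2.06000e-01] 24.33 34.738967496483994
top 80 [ 6.12562e+02  1.26950e+01 -1.30000e-02] 13.63 19.237824287434112
scene 60 [5.1097e+02 4.3070e+01 1.3100e-01] 22.54 31.189519712099283
scene 70 [5.16643e+02 4.76410e+01 1.27000e-01] 22.81 31.537656462187595
scene 80 [5.2307e+02 5.2304e+01 1.1000e-01] 23.41 32.504234750948164
[321.3202558  237.05582056] [242.27449299 209.17214125]
```

View pics/p7.png

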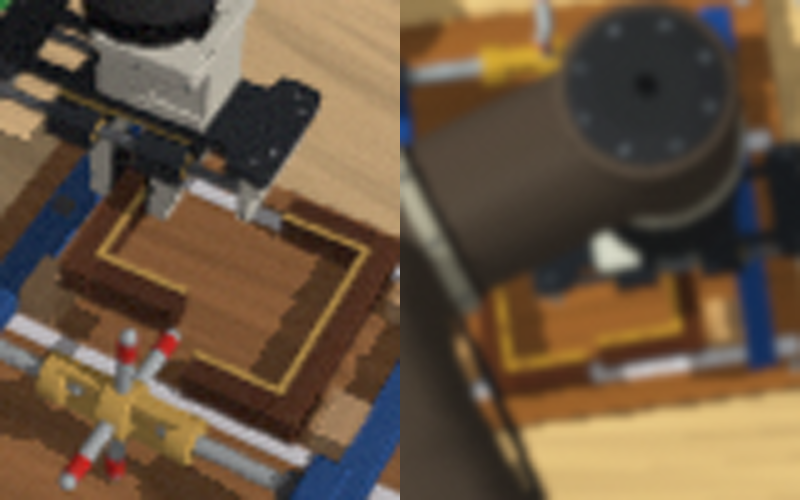

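The hover picture shows the half held level between the jaws, its near arm tip at about (185,295) in the crop facing the left half's arm. The scene fit (516.6, 47.6) agrees with the commanded xy. I'll lower it gently.

Run:
```python
from fitu import *
T=np.array([515.6,48.4])
bot.line_to([*T,-6],120); b=np.array(bot.read_state()["contact_force"]); z=-6.
while z>-19:
    z-=1; bot.line_to([*T,z],30); f=np.array(bot.read_state()["contact_force"])
    if f[2]-b[2]>2.5: break
print(z,b,f); st()
q=np.load("HR.npy"); HL=np.load("HL.npy")
im=bot.camera("scene"); cv2.imwrite("pics/pl_scene.png",im[:,:,::-1])
im0=cv2.imread("pics/scene0.png")[:,:,::-1]
for nm,I,p,fl in(("R",im,[*T,.146],False),("L",im,HL[:3],True),("L0",im0,HL[:3],True)):
    r,c,x=fitU(I,p,18,fl,cam="scene",fixed=[*q[3:5],1,-23]); print(nm,r[:3].round(3),round(c,2),x[1])
H0,c,x=fitU(im0,q[:3],0,False,cam="scene",fixed=q[3:]); print("H0",H0[:3].round(3),c)
```

```text
-15.0 [ 0.0491031   0.59989824 -1.83295771] [-3.44979353  0.65505798 10.75713755]
t 25.43 tcp [515.8  48.4 -14. ] F [-3.4  0.7 10.8] w 20.3 ff 24.97182458639145 q [ 0.47  0.33 -0.58  0.   -0.66  1.24]
R [5.12735e+02 6.12740e+01 1.87000e-01] 26.66 36.8626877041934
L [4.96296e+02 1.84163e+02 1.44000e-01] 16.68 27.392549580590952
L0 [4.96453e+02 1.84479e+02 1.38000e-01] 15.33 23.15072376934012
H0 [ 5.19488e+02 -2.65656e+02  1.59000e-01] 8.767319190863711
```

Run:
```python
from fitu import *
T=np.array([515.6,48.4])
bot.line_to([*T,-14],30)
bot.move_gripper(27); st()
bot.line_to([*T,40],150)
bot.line_to([T[0],T[1],160],200); st()
q=np.load("HR.npy"); HL=np.load("HL.npy")
for cam in("scene",):
  im=bot.camera(cam); cv2.imwrite(f"pics/rel_{cam}.png",im[:,:,::-1])
  for nm,p,fl in(("R",[*T,.146],False),("L",HL[:3],True)):
    r,c,x=fitU(im,p,18,fl,cam=cam,fixed=[*q[3:5],1,-23]); print(cam,nm,r[:3].round(3),round(c,2),x[1])
    d=HL[:2]-r[:2];a=.143;print("rel to L", np.cos(a)*d[0]+np.sin(a)*d[1],-np.sin(a)*d[0]+np.cos(a)*d[1])
```

```text
t 26.15 tcp [515.6  48.4 -14. ] F [-0.4 -0.3  0.3] w 27.3 ff 0.0 q [ 0.47  0.33 -0.58  0.   -0.66  1.24]
t 27.41 tcp [514.6  48.2 158.5] F [-0.4 -0.3 -0.8] w 27.1 ff 0.0 q [ 0.47  0.12 -0.38 -0.   -1.07  1.24]
scene R [5.16146e+02 5.10650e+01 1.58000e-01] 19.67 28.97034413395376
rel to L -1.5535431764537435 134.8380543911977
scene L [4.97214e+02 1.84450e+02 1.39000e-01] 15.89 25.34431098713492
rel to L -1.824085939372383 0.11631606905243544
```

The half is released: lateral offset relative to the left half is about 0.3 mm and the gap about 5 mm. Now the winding, first stroke only, to check the torque reading.

```bash
cat > wind.py <<'E'
from h import *
ZO=-36.; YAW=.135; HUB=np.array([652.8,137.3]); A=float(np.load("a.npy")); O=downq(YAW+A)
ex=np.array([np.cos(YAW),np.sin(YAW)])
def W(x,z): return [*(HUB+ex*x),85+z+ZO]   # hub-frame x,z (true) -> command
def con(th):
    s,c=np.sin(th),np.cos(th); r=65 if th<0 else 50
    cz=r*c+5*s; cx=r*s-5*c
    return cx,cz,(cz-15 if th<0 else cz)
def tip(th,back=0):
    cx,cz,zt=con(th); return cx-9.5-back,zt
def force(b): 
    f=np.array(bot.read_state()["contact_force"])-b; return f
def stroke(t0,t1,step=.09,stop=.67,scale=1.,v=90,lead=.12):
    """approach behind spoke at t0 from above, push to t1; returns last theta"""
    x,z=tip(t0,14); 
    bot.line_to(W(x,85),250,O); bot.line_to(W(x,z),200); bot.pause(.1); b=np.array(bot.read_state()["contact_force"])
    # close in
    th=t0; log=[]; x,z=tip(t0,0)
    bot.line_to(W(x-3,z),60)
    while th<t1:
        th=min(t1,th+step); bot.line_to(W(*tip(th)),v)
        f=force(b); fx=f[:2]@ex; cx,cz,_=con(th); T=-(cz*fx-cx*f[2])/1000*scale; log.append((round(float(th),2),round(float(T),2)))
        if T>stop or np.linalg.norm(f)>35: break
    print(log, "F",f.round(1)); return th,b
def off():
    p=np.array(bot.read_state()["tcp_pos"]); q=p.copy(); q[:2]-=ex*4
    bot.line_to(list(q),80); q[2]=85+85+ZO; bot.line_to(list(q),250)
E
python3 - <<'E'
from wind import *
bot.move_gripper(0,20)
x,z=tip(0,14); bot.move_ptp(W(x,85),O); st()
th,b=stroke(0,np.radians(55)); st()
off(); st()
E
```

```text
t 28.74 tcp [624.5 133.7 132.9] F [ 0.2  0.4 -0.2] w -0.2 ff 0.0 q [ 0.52  0.34 -0.15 -0.   -1.08  1.19]
[(0.09, 0.2), (0.18, 0.29), (0.27, 0.34), (0.36, 0.34), (0.45, 0.32), (0.54, 0.31), (0.63, 0.3), (0.72, 0.31), (0.81, 0.28), (0.9, 0.31), (0.96, 0.3)] F [-1.8 -0.7  6.2]
t 32.5 tcp [682.3 141.2  83.2] F [-1.4 -0.3  6.7] w 0.6 ff 3.364226035773754 q [ 0.48  0.47 -0.07  0.   -1.03  1.22]
t 33.1 tcp [679.3 141.1 135.6] F [-0.7  0.6 -0.3] w 0.4 ff 0.0 q [ 0.48  0.42 -0.02  0.   -1.13  1.22]
```

```bash
cat >> wind.py <<'E'
def spokes(cam="scene"):
    im=bot.camera(cam).astype(int); r,g,b=im[...,0],im[...,1],im[...,2]
    m=((r>120)&(g<75)&(b<75)).astype(np.uint8); n,l,s,c=cv2.connectedComponentsWithStats(m,connectivity=8)
    ey=np.array([-ex[1],ex[0],0]); h=np.array([*HUB,85.]); out=[]
    for k in range(1,n):
        if s[k,4]<3: continue
        o,d=ray(cam,*c[k]); p=o+d*((h-o)@ey)/(d@ey)-h; x=p[:2]@ex; rr=np.hypot(x,p[2])
        if 35<rr<85: out.append((int(s[k,4]),round(float(rr)),round(float(np.degrees(np.arctan2(x,p[2])))) ))
    return out
E
python3 - <<'E'
from wind import *
print(spokes());
E
python3 - <<'E'
from wind import *
for n in("scene0","rel_scene"):
    im=cv2.imread(f"pics/{n}.png")[:,:,::-1]
    class B: 
        camera=staticmethod(lambda c:im)
    import wind; wind.bot=B; print(n,wind.spokes())
E
```

```text
[(7, 45, -47), (7, 64, -129), (7, 40, 53), (15, 54, 146)]
scene0 [(14, 60, -101), (10, 37, -16), (15, 47, 89), (6, 63, -180)]
rel_scene [(12, 57, -97), (7, 39, -11), (18, 48, 88), (9, 62, 180)]
```

Corrected for the mean offset, the spokes sit at about +52°, so the stroke worked. The torque readings after each stop look relaxed (0.30, where 0.42 is given for free turning). In stroke 2 I'll test slow small steps to calibrate.

```bash
cat >> wind.py <<'E'
def push(th,t1,step,v,b,stop=9,every=1):
    log=[];T=0
    while th<t1-1e-6:
        th=min(t1,th+step); bot.line_to(W(*tip(th)),v)
        f=force(b); fx=f[:2]@ex; cx,cz,_=con(th); T=-(cz*fx-cx*f[2])/1000; log.append((round(float(th),2),round(float(T),2)))
        if T>stop or np.linalg.norm(f)>35: break
    print(round(bot.read_state()["t"],2),[l for i,l in enumerate(log) if i%every==0 or i==len(log)-1],"F",f.round(1)); return th,T
E
python3 - <<'E'
from wind import *
th,b=stroke(-.64,-.2,step=.09)
th,T=push(th,-.1,.02,15,b)
th,T=push(th,0.3,.2,60,b)
th,T=push(th,.36,.02,15,b)
th,T=push(th,.42,.02,50,b)
th,T=push(th,.96,.18,80,b)
off(); print(spokes()); st()
E
```

```text
[(-0.55, 0.21), (-0.46, 0.42), (-0.37, 0.48), (-0.28, 0.41), (-0.2, 0.43)] F [-8.6 -2.6  7.1]
37.01 [(-0.18, 0.5), (-0.16, 0.47), (-0.14, 0.49), (-0.12, 0.5), (-0.1, 0.45)] F [-8.1 -1.8  7.2]
37.67 [(0.1, 0.25), (0.3, 0.24)] F [-3.8 -2.5  4.4]
38.42 [(0.32, 0.35), (0.34, 0.35), (0.36, 0.36)] F [-5.4 -2.7  5.9]
39.17 [(0.38, 0.4), (0.4, 0.4), (0.42, 0.43)] F [-6.6 -2.8  6.2]
39.97 [(0.6, 0.24), (0.78, 0.25), (0.96, 0.16)] F [-0.4 -2.4  3.6]
[(8, 45, -45), (6, 64, -129), (7, 44, 52), (15, 54, 146)]
t 40.62 tcp [678.4 140.8 134.2] F [-0.2  0.3 -0.3] w 0.1 ff 0.0 q [ 0.48  0.42 -0.02 -0.   -1.13  1.22]
```

Run:
```python
from fitu import *
q=np.load("HR.npy"); HL=np.load("HL.npy")
for cam in("scene","top"):
  im=bot.camera(cam); cv2.imwrite(f"pics/mid_{cam}.png",im[:,:,::-1]); o=[]
  for nm,p,fl in(("R",[515.5,50,.146],False),("L",HL[:3],True)):
    r,c,x=fitU(im,p,18,fl,cam=cam,fixed=[*q[3:5],1,-23]); print(cam,nm,r[:3].round(3),round(c,2)); o.append(r)
  d=o[1][:2]-o[0][:2]
  for a in(.13,.14,.15):print(a,"rel",(np.cos(a)*d[0]+np.sin(a)*d[1]).round(2),(-np.sin(a)*d[0]+np.cos(a)*d[1]).round(2))
a=cv2.imread("pics/mid_scene.png")
c=proj("scene",[505,115,40]).astype(int); cv2.imwrite("pics/p8.png",cv2.resize(a[c[1]-38:c[1]+37,c[0]-50:c[0]+50],(800,600),interpolation=cv2.INTER_CUBIC)); print(c)
```

```text
scene R [5.39807e+02 2.86840e+01 2.33000e-01] 37.17
scene L [4.96979e+02 1.83721e+02 1.39000e-01] 19.63
0.13 rel -22.37 159.28
0.14 rel -20.77 159.5
0.15 rel -19.18 159.7
top R [5.13748e+02 5.13600e+01 1.25000e-01] 23.05
top L [4.95982e+02 1.83528e+02 1.53000e-01] 13.3
0.13 rel -0.48 133.36
0.14 rel 0.85 133.35
0.15 rel 2.18 133.34
[326 241]
```

View pics/p8.png

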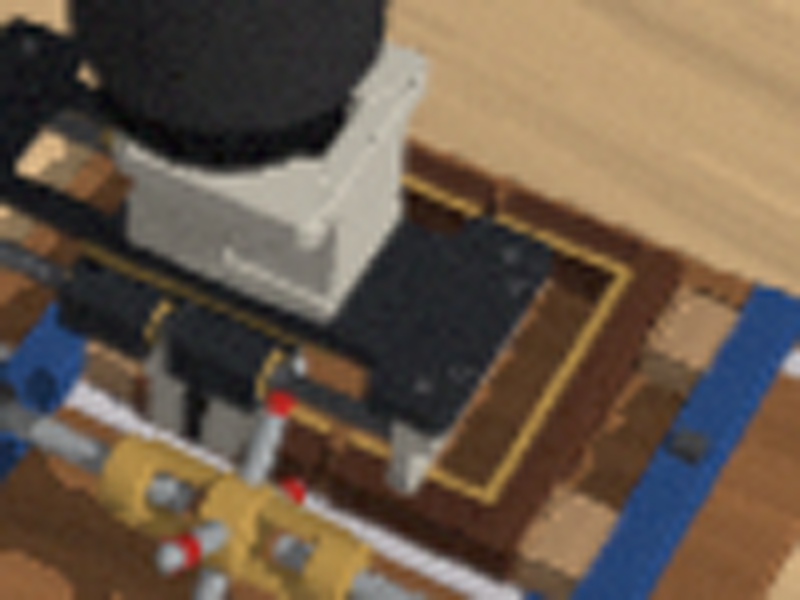

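The near joint, at about (490,205) in the crop, is nearly closed. The two brass lines look offset by up to 1 px, so I'll measure that from saved pictures.

```bash
cat > brass.py <<'E'
from h import *
def lines(name,cam,HR,HL,zt=40):
    im=cv2.imread(name)[:,:,::-1].astype(np.float32); B=(im[...,0]+im[...,1])/2-1.5*im[...,2]
    for sgn,lab in((-1,"near"),(1,"far")):
        out={}
        for nm,P,fl in(("R",HR,0),("L",HL,np.pi)):
            a=P[2]+fl; e1=np.array([np.cos(a),np.sin(a)]); e2=np.array([-e1[1],e1[0]]); sx=sgn if not fl else -sgn
            pts=[]
            for y in np.arange(16,63,3):
                xs=np.arange(54,74,.5); w=[np.array(P[:2])+e1*sx*x+e2*y for x in xs]
                uv=np.array([proj(cam,[*q,zt]) for q in w],np.float32)
                v=cv2.remap(B,uv[:,0].reshape(1,-1),uv[:,1].reshape(1,-1),cv2.INTER_CUBIC)[0]
                m=(v-30).clip(0)
                if m.max()>12:
                    k=m.argmax(); s=slice(max(0,k-8),k+9); x=(xs[s]*m[s]).sum()/m[s].sum(); q=np.array(P[:2])+e1*sx*x+e2*y; pts.append((*q,v[k]))
            out[nm]=np.array(pts)
        a=.14; ex=np.array([np.cos(a),np.sin(a)]);ey=np.array([-ex[1],ex[0]])
        for nm in out:
            p=out[nm]
            if len(p)>3: print(name,lab,nm,len(p),"jig y",(p[:,:2]@ey).round(0).astype(int).tolist(),"x",(p[:,:2]@ex).round(1).tolist())
E
python3 - <<'E'
from brass import *
HL=[496.2,184.3,.14];HR=[515.5,51,.14]
lines("pics/rel_scene.png","scene",HR,HL); lines("pics/mid_scene.png","scene",HR,HL); lines("pics/mid_top.png","top",HR,HL)
E
```

```text
pics/rel_scene.png near R 5 jig y [4, 7, 22, 31, 37] x [455.8, 455.5, 455.6, 455.6, 456.0]
pics/rel_scene.png near L 4 jig y [94, 76, 70, 55] x [455.9, 456.6, 456.0, 456.1]
pics/rel_scene.png far R 11 jig y [-2, 1, 4, 7, 10, 13, 22, 31, 34, 37, 40] x [579.1, 578.4, 579.0, 578.8, 578.5, 579.0, 578.9, 580.7, 579.8, 582.9, 581.7]
pics/rel_scene.png far L 8 jig y [94, 91, 88, 85, 79, 76, 73, 64] x [580.0, 580.1, 579.8, 580.1, 579.6, 579.6, 579.4, 580.1]
pics/mid_scene.png near R 6 jig y [16, 19, 22, 34, 37, 40] x [456.3, 457.2, 456.9, 457.3, 457.3, 457.5]
pics/mid_scene.png far R 8 jig y [19, 22, 25, 28, 31, 34, 37, 40] x [578.7, 579.6, 579.8, 579.8, 580.6, 580.5, 580.5, 580.8]
pics/mid_scene.png far L 8 jig y [94, 91, 88, 85, 61, 58, 55, 52] x [579.9, 580.7, 579.8, 579.9, 579.9, 580.0, 580.2, 580.1]
pics/mid_top.png near R 16 jig y [-5, -2, 1, 4, 7, 10, 13, 16, 19, 22, 25, 28, 31, 34, 37, 40] x [458.2, 458.6, 458.7, 459.1, 459.1, 458.7, 458.2, 458.2, 458.2, 458.6, 458.6, 459.1, 459.6, 459.6, 458.7, 458.2]
pics/mid_top.png near L 16 jig y [97, 94, 91, 88, 85, 82, 79, 76, 73, 70, 67, 64, 61, 58, 55, 52] x [457.1, 457.1, 457.0, 457.0, 457.1, 456.6, 457.0, 457.2, 458.6, 459.0, 458.1, 457.7, 457.7, 457.7, 457.7, 459.1]
pics/mid_top.png far R 16 jig y [-5, -2, 1, 4, 7, 10, 13, 16, 19, 22, 25, 28, 31, 34, 37, 40] x [581.0, 581.1, 581.5, 581.5, 581.5, 581.6, 581.6, 581.1, 580.7, 581.5, 581.5, 581.6, 581.6, 582.0, 581.9, 581.4]
pics/mid_top.png far L 16 jig y [97, 94, 91, 88, 85, 82, 79, 76, 73, 70, 67, 64, 61, 58, 55, 52] x [580.6, 580.5, 580.1, 580.1, 580.1, 580.6, 580.6, 581.0, 581.0, 580.6, 580.5, 580.5, 581.0, 581.1, 580.6, 580.6]
```

The lateral offset is under 1 mm in both cameras, which is good. Stroke 3 next, watching the torque.

Run:
```python
from wind import *
x,z=tip(-.64,14); bot.line_to(W(x,85),250,O); bot.line_to(W(x,z),200); bot.pause(.1); b=np.array(bot.read_state()["contact_force"])
x,z=tip(-.64); bot.line_to(W(x-3,z),80)
th,T=push(-.64,.96,.08,80,b,stop=.56)
np.savez("w.npz",th=th,b=b); st()
```

```text
47.03 [(-0.56, 0.14), (-0.48, 0.47), (-0.4, 0.44), (-0.32, 0.48), (-0.24, 0.44), (-0.16, 0.38), (-0.08, 0.4), (0.0, 0.25), (0.08, 0.32), (0.16, 0.33), (0.24, 0.31), (0.32, 0.34), (0.4, 0.36), (0.48, 0.32), (0.56, 0.32), (0.64, 0.29), (0.72, 0.33), (0.8, 0.32), (0.88, 0.28), (0.96, 0.26)] F [-0.  -2.9  6.4]
t 47.03 tcp [682.1 140.8  83.8] F [-0.1 -1.7  7.2] w 0.4 ff 3.371986448764801 q [ 0.48  0.47 -0.07  0.   -1.03  1.22]
```

Run:
```python
from wind import *
off()
x,z=tip(-.64,12); bot.line_to(W(x,85),300,O); bot.line_to(W(x,z),250); bot.pause(.1); b=np.array(bot.read_state()["contact_force"])
x,z=tip(-.64); bot.line_to(W(x-2,z),80)
th,T=push(-.64,0,.08,80,b,stop=.56)
if T<.56: th,T=push(th,.96,.08,80,b,stop=.43)
np.savez("w.npz",th=th,b=b); st()
```

```text
49.56 [(-0.56, 0.18), (-0.48, 0.49), (-0.4, 0.56)] F [-14.6   0.9   9.1]
t 49.56 tcp [609.3 130.8  91.7] F [-14.9   0.6   9.5] w 0.4 ff 7.723295576870441 q [ 0.52  0.36 -0.23 -0.   -0.99  1.18]
```

Run:
```python
from wind import *
d=np.load("w.npz"); th=float(d["th"]); b=d["b"]
th,T=push(th,th+.16,.02,40,b,stop=.66)
np.savez("w.npz",th=th,b=b); st()
```

```text
49.81 [(-0.38, 0.72)] F [-16.5   0.4   8.1]
t 49.81 tcp [609.9 130.9  92.1] F [-16.7   0.2   8.4] w 0.2 ff 8.361647380515933 q [ 0.52  0.36 -0.22 -0.   -1.    1.18]
```

Run:
```python
from wind import *
d=np.load("w.npz"); th=float(d["th"]); b=d["b"]
th,T=push(th,th+.02,.01,20,b,stop=.85)
np.savez("w.npz",th=th,b=b); st()
```

```text
50.31 [(-0.37, 0.75), (-0.36, 0.71)] F [-16.6   1.2   9.4]
t 50.31 tcp [610.7 131.   92.7] F [-16.9   0.9   9.7] w 0.5 ff 8.870045822113752 q [ 0.52  0.36 -0.22 -0.   -1.    1.19]
```

The torque has levelled off at about 0.73 read, or 0.64–0.68 after the slow-step bias. That is snug, so I'll back off and verify.

Run:
```python
from wind import *
from brass import lines
from fitu import fitU
p=np.array(bot.read_state()["tcp_pos"]); p[:2]-=ex*12; bot.line_to(list(p),80); p[2]=170; bot.line_to(list(p),200)
bot.move_ptp([450,-230,200],O); st(); print(spokes())
q=np.load("HR.npy")
for cam in("scene","top"):
    cv2.imwrite(f"pics/fin_{cam}.png",bot.camera(cam)[:,:,::-1]); im=cv2.imread(f"pics/fin_{cam}.png")[:,:,::-1];o=[]
    for P,fl in(([514,55,.14],False),([496,183,.14],True)):
        r,c,_=fitU(im,P,18,fl,cam=cam,fixed=[*q[3:5],1,-23]); o.append(r); print(cam,r[:3].round(3),round(c,1))
    d=o[1][:2]-o[0][:2]; a=.14; print("rel",np.cos(a)*d[0]+np.sin(a)*d[1],-np.sin(a)*d[0]+np.cos(a)*d[1])
    lines(f"pics/fin_{cam}.png",cam,o[0],o[1])
```

```text
t 52.66 tcp [ 450.6 -229.5  199.8] F [-0.   0.5 -0.1] w 0.2 ff 0.0 q [-0.08  0.07 -0.34 -0.   -1.16  1.79]
[(14, 46, -41), (6, 63, -122), (9, 41, 63), (13, 57, 157)]
scene [5.15402e+02 5.68490e+01 1.29000e-01] 20.3
scene [4.96866e+02 1.81096e+02 1.31000e-01] 17.0
rel -1.0166203001322671 125.61804607504011
pics/fin_scene.png near R 4 jig y [10, 13, 19, 43] x [457.3, 456.6, 456.8, 457.1]
pics/fin_scene.png near L 7 jig y [89, 86, 77, 71, 65, 62, 56] x [455.3, 455.7, 456.4, 455.4, 455.3, 455.3, 455.2]
pics/fin_scene.png far R 10 jig y [3, 15, 18, 21, 24, 27, 30, 33, 39, 42] x [580.5, 577.2, 577.8, 578.5, 581.1, 580.5, 580.1, 580.7, 580.7, 580.5]
pics/fin_scene.png far L 10 jig y [93, 87, 75, 72, 66, 63, 60, 57, 54, 51] x [579.2, 579.7, 579.0, 579.3, 578.6, 578.4, 578.5, 578.6, 578.0, 578.5]
top [5.14906e+02 5.49670e+01 1.16000e-01] 14.0
top [4.96919e+02 1.81189e+02 1.31000e-01] 12.4
rel -0.1979221996349878 127.49639001307136
pics/fin_top.png near R 16 jig y [0, 3, 6, 9, 12, 15, 18, 21, 24, 27, 30, 33, 36, 39, 42, 45] x [459.0, 459.0, 459.1, 459.6, 458.4, 458.0, 458.0, 458.5, 458.6, 459.2, 459.7, 459.7, 458.4, 458.5, 458.5, 458.5]
pics/fin_top.png near L 16 jig y [95, 92, 89, 86, 83, 80, 77, 74, 71, 68, 65, 62, 59, 56, 53, 50] x [456.3, 456.3, 456.6, 456.6, 456.5, 456.5, 456.5, 456.6, 457.9, 458.0, 457.9, 457.0, 456.9, 456.9, 456.9, 456.9]
pics/fin_top.png far R 16 jig y [-3, 0, 3, 6, 9, 12, 15, 18, 21, 24, 27, 30, 33, 36, 39, 42] x [580.9, 581.4, 581.5, 581.2, 581.3, 581.3, 580.9, 581.0, 581.4, 581.1, 581.6, 581.7, 581.7, 581.8, 581.9, 581.5]
pics/fin_top.png far L 16 jig y [93, 90, 87, 84, 81, 78, 75, 72, 69, 66, 63, 60, 57, 54, 51, 48] x [580.2, 580.1, 579.7, 579.6, 579.6, 579.6, 580.0, 580.0, 580.0, 579.9, 579.9, 579.8, 579.3, 579.4, 579.8, 580.3]
```

The joints look closed, but both cameras put the loose half about 1.6 mm off along jig x. I'll nudge it with the fingertips against the inside of its near arm, with force capped, and then re-check.

Run:
```python
from wind import *
from brass import lines
a=.14; e1=np.array([np.cos(a),np.sin(a)]);e2=np.array([-e1[1],e1[0]])
P=lambda x,y,z:[*(e1*x+e2*y),z]
bot.move_ptp(P(486,22,110),O); bot.line_to(P(486,22,10),250); bot.line_to(P(486,22,-12),100); bot.pause(.1)
b=np.array(bot.read_state()["contact_force"]); x=486; bot.line_to(P(476,22,-12),80); x=476; c0=None; log=[]
for i in range(26):
    x-=.8; bot.line_to(P(x,22,-12),40); s=bot.read_state(); f=np.array(s["contact_force"])-b; xx=np.array(s["tcp_pos"])[:2]@e1; F=f[:2]@e1; log.append((round(xx,1),round(F,1)))
    if c0 is None and F>3: c0=xx
    if F>48 or (c0 is not None and xx<c0-2.0) or s["t"]>63: break
print(c0,log,f.round(1),s["t"])
bot.line_to(P(480,22,-12),80); bot.line_to(P(480,22,150),250); bot.move_ptp([450,-230,200],O); st()
for cam in("scene","top"):
    cv2.imwrite(f"pics/fin2_{cam}.png",bot.camera(cam)[:,:,::-1])
    lines(f"pics/fin2_{cam}.png",cam,[515.2,55.5,.13],[496.9,181.1,.131])
print(spokes(),bot.read_state()["t"])
```

```text
471.1360457548002 [(np.float64(475.4), np.float64(-0.7)), (np.float64(474.4), np.float64(-0.7)), (np.float64(473.5), np.float64(-0.2)), (np.float64(472.8), np.float64(-0.5)), (np.float64(471.9), np.float64(-0.2)), (np.float64(471.2), np.float64(-0.6)), (np.float64(471.1), np.float64(2.9)), (np.float64(471.1), np.float64(7.1)), (np.float64(471.1), np.float64(8.5)), (np.float64(471.1), np.float64(11.2)), (np.float64(471.1), np.float64(14.6)), (np.float64(471.1), np.float64(17.0)), (np.float64(471.0), np.float64(18.9)), (np.float64(470.9), np.float64(20.6)), (np.float64(470.8), np.float64(22.8)), (np.float64(470.6), np.float64(24.0)), (np.float64(470.5), np.float64(27.2)), (np.float64(470.4), np.float64(27.7)), (np.float64(470.2), np.float64(29.6)), (np.float64(470.1), np.float64(30.3)), (np.float64(470.0), np.float64(33.0)), (np.float64(469.7), np.float64(33.9)), (np.float64(469.6), np.float64(35.7)), (np.float64(469.4), np.float64(38.5)), (np.float64(469.3), np.float64(39.1)), (np.float64(469.0), np.float64(40.8))] [ 43.3 -15.  -11.9] 61.8583
t 64.34 tcp [ 450.  -229.4  199.3] F [-0. 
[... 803 characters left out ...]
s/fin2_top.png near L 16 jig y [95, 92, 89, 86, 83, 80, 77, 74, 71, 68, 65, 62, 59, 56, 53, 50] x [455.2, 455.2, 455.2, 455.2, 455.5, 455.6, 456.0, 455.6, 455.1, 455.1, 455.1, 455.5, 456.4, 456.4, 456.3, 456.8]
pics/fin2_top.png far R 16 jig y [-2, 1, 4, 7, 10, 13, 16, 19, 22, 25, 28, 31, 34, 37, 40, 43] x [579.1, 579.1, 579.1, 579.1, 579.2, 579.2, 579.7, 579.8, 579.8, 579.4, 579.8, 579.4, 579.4, 579.9, 579.6, 579.9]
pics/fin2_top.png far L 16 jig y [93, 90, 87, 84, 81, 78, 75, 72, 69, 66, 63, 60, 57, 54, 51, 48] x [579.2, 579.2, 579.5, 579.0, 578.6, 578.5, 578.5, 578.1, 578.0, 578.4, 578.4, 578.4, 578.4, 578.3, 577.8, 578.3]
[(14, 47, -38), (5, 64, -123), (7, 44, 62), (13, 57, 157)] 64.4917
```

The offset is down to about 1 mm, the joints are still clamped, and the turnbuckle hasn't moved. Handing in.

```bash
python3 -c "
from plant import bot
print(bot.close_job())"
```

```text
the job is handed in; nothing more can be done
None
```

I handed the job in at about 64.5 s: the loose half lies in the jig and both joints measure closed, with about 1 mm of sideways offset between the halves; the turnbuckle is wound to an estimated 0.65 N m (snug, below crushing), and no verdict came back.

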